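Snap the retaining clip onto a bench burnisher's spindle with a clip fork

ROBOT

A 6-joint arm with a two-finger parallel gripper is mounted at the origin on the work surface. World frame = base frame: x ahead of the robot, y to its left, z up, the work surface at z = 0. Lengths are in m, angles in rad, forces in N, time in s.
With the tool pointing down it reaches from about 0.375 to 0.975 m from the base axis. Payload 3.8 kg.
Tool frame: the origin (TCP) lies midway between the tips of the shut fingers; the grasp point (between the pads) lies 19 mm behind it; z points along the fingers, y is the line along which they close (so a half turn about z gives the same grasp; the last joint's range is limited). The gripper opens to 85 mm and grips with 20 to 120 N. Pads are 22 mm wide; open, the fingers measure 114 mm over their backs; the gripper's body (76 mm by 85 mm) begins 54 mm behind the grasp point. The pads swing forward as they close: fully open they stand 13 mm farther back than shut.
Start: joints at [-1.23, 0.264, 1.604, -0, 1.274, -0.037], TCP at [0.249, -0.627, 0.231] pointing down, gripper open.
Joint ranges: [-2.63, 2.63], [-0.94, 2.18], [0.31, 2.57], [-1.31, 4.45], [0, 2.66], [-2.55, 2.55]. Speed limits (rad/s): [2.57, 2.57, 3.14, 3.14, 3.14, 3.14].

INTERFACE

Orientations are given as a rotation vector (axis times angle).
In Python, from workcell import read_state, vision, ticket gives the robot as it stands. The module is installed in compiled form; this text tells all that it offers.
- The arm moves only by the tool jog_arm, never from a script. Its arguments are lists of equal length, an entry for each row: "turn": the turn, a rotation vector about the tool's x, y, z in rad, a list of three; "delta_pos": the shift along the tool's x, y, z in m, a list of three; "gripper": the finger opening in m, from 0 to 0.0854. In form: {"turn": [[rx, ry, rz], ...], "delta_pos": [[dx, dy, dz], ...], "gripper": [gripper, ...]}. A call has 1 to 20 rows; each row shifts and turns the commanded pose from where the row before left it, along the tool's axes as they then stand; what a row does not reach is not made up. A row lasts 1/12 s, in which the tool goes at most 41.7 mm and 7.16 degrees, less where a joint would pass 70% of its speed; a pose out of reach is approached as far as the arm can. A call with a gripper value outside its range is refused whole. The fingers move at their own pace and stop on an object; "grip_force" is the grip in N (left out, the last holds). Time passes only in rows, so rows that do not move let the fingers close. It gives the time, the measured TCP pose, the force, the opening and the grip force at its end, in the units of the state.
- read_state(): the state, without advancing time (a new reading comes with each control period).
- vision.read_camera(name): name is "side" or "top" or "wrist"; returns the picture (400x640x3 uint8, red, green, blue); there is no depth.
- vision.calibration(name): a dict with "vfov" (degrees; the focal length in pixels is half the picture's height over the tangent of half this angle, whatever the lens; pixels are square), "cx", "cy" (the principal point, pixels), "dist" ([k1, k2, p1, p2, k3] as OpenCV has them; the pictures are not rectified), "R" (3x3) and "t" (3): a world point X has camera coordinates R X + t; the wrist camera has in their place "mount" (4x4, takes a point from camera to tool coordinates, whose origin is the TCP and whose axes are the flange's). Camera axes: x right, y down, z forward; pixel columns grow to the right and rows downward; lengths in m; the calibration is good to about 2 mm. A picture is of the moment at which its call begins: read the wrist's pose just before it. calibration takes no time and is no camera call.
- ticket.finish_job(): hands the job in; it is judged then, once.
The state is a dict: "time": time; "q": joint angles; "joint_vel": joint speeds; "joint_torque": joint torques, N m; "tool_pos": TCP position; "tcp_rot": TCP orientation; "wrist_force": force on the tool from outside, world axes, zero at the start; "torque": the same for the moment, N m; "width": opening from 0.0 (shut) to 1.0 (fully open); "grip_force": force on a finger pad.
Only numpy, scipy, OpenCV 4.12 (cv2) and the standard library are available. Lean on these libraries where they do the work, as an engineer would, in place of code of your own. Each camera call takes 0.05 s, during which the arm holds its last target. There are 200 camera calls.

TASK

Take the wooden-handled clip fork from the bench and, with the fork only, push the retaining clip that lies on the burnisher's flange sideways onto the spindle until it snaps in, then lean on it until it bottoms firmly in the groove: 12 N or more, but never over 20 N, which bends it. Set the fork down flat on the bench, clear of the burnisher, without dropping it, and leave everything else where it is.

Things in the scene. Friction and masses are not known exactly. Their poses are not given: they have to be found in the camera images.
- burnisher: Leather-edge burnisher, fixed, spindle locked. Grey housing with aluminium work-rest plate 186 x 156, top at 60 mm, from 81 mm in front (-x) of the spindle to 105 behind. Dark wooden wheel 116 diameter under a flat steel flange 110 diameter, flange top 106 mm above the bench. Low guard behind the wheel. Origin on the spindle axis at bench level, z up, +x from the clip's side towards the guard.
- groove (a point): On the upright spindle's axis, in the clip groove, 2 mm above the flange top. Groove 19 mm diameter, 6 mm high, between the flange and the spindle's 25 mm head, whose top is 16.5 mm above the flange. The clip's jaws meet it when the clip's centre is 11 mm away and spread 1 mm each: push rises to 5 to 10 N at 9 to 5 mm, then falls to near nothing, then a hard stop at home (centres coincide).
- clip_center (a point): Centre of the retaining E-clip, half-way up. Dark steel ring 40 mm outside, 5.5 wide, 4 thick, about 30 g, lying loose and flat on the flange, its centre 25 to 30 mm from the spindle axis. x points out of its open mouth, towards the spindle within about 15 degrees; z up. It slides freely on the flange, and may stay half on if pushing stops short of home. More than 20 N from the fork bends it.
- fork_handle (a point): Grip of the clip fork, half-way up, 12 mm above the bench as it lies. Flat-sided wooden handle 110 long, 22 wide, 24 high, reaching 70 mm behind and 40 mm ahead of this point; then an 8 mm round steel shank and a flat steel forked blade. x points along the tool towards the blade, z up. About 120 g. Of three similar wooden-handled tools, the one with the two-pronged fork.
- fork_cup (a point): 109 mm ahead of fork_handle, at half the blade's thickness (blade 5 mm thick, 2.5 above and below): where the centre of the clip's ring comes to lie when its back sits in the V between the prongs. All of the blade is behind this point: prong tips 12 mm behind it, bottom of the V 26 mm behind it; fork 44 mm wide over the prongs. x along the tool, forwards.
- awl: Bystander: awl with a wooden handle 105 x 22 x 24 and a thin round point, 168 mm long in all, lying on the bench. Origin under the middle of its handle, x towards its point.
- chisel: Bystander: small flat chisel with a wooden handle 110 x 22 x 24 and a 12 mm wide blade, 174 mm long in all, lying on the bench. Origin under the middle of its handle, x towards its blade.
- mallet: Bystander: wooden mallet lying at the right, beyond the tools, head 52 mm diameter and 85 long, handle 150 long.
- paint_jar: Bystander: amber glass jar of edge paint with a black lid, 48 mm diameter, 62 high.
- wood_pot: Bystander: dark turned wooden pot, 76 mm diameter, 68 high.
- spare_wheel: Bystander: spare wooden burnishing wheel lying flat, 80 mm diameter, 28 thick.
Not all that is in view belongs to the job. What is shaped like the part that bears fork_handle but blue, pink or red is not meant.

How it is judged:
On the way, in this order (a step that is already met when the one before it is completed fails the run):
1. the clip fork is picked up off the bench (height (world z) of fork_handle above 0.05 m), for 0.2 s.
2. the clip is home in the spindle's groove (centres within 1.5 mm) with the fork pressing it firmly against the stop, 12 N or more (horizontal distance between clip_center and groove below 0.0015 m and z of clip_center in the frame of groove between -0.0025 and 0.0025 m and contact force between fork and clip above 12 N), for 0.15 s.
3. the fork is brought back down to the bench in the hand, not dropped (height (world z) of fork_handle below 0.025 m and contact force between the fingers and fork above 0.5 N), for 0.1 s.
At the end, for the whole second after the job is handed in: The clip is home in the groove: its centre is within 1.5 mm of the spindle axis seen from above and within 2.5 mm of the groove's point in height. The fork lies flat on the bench at rest (its handle's middle below 18 mm, its blade's point below 30 mm), not touching the burnisher (horizontal distance between clip_center and groove below 0.0015 m and z of clip_center in the frame of groove between -0.0025 and 0.0025 m and height (world z) of fork_handle below 0.018 m and height (world z) of fork_cup below 0.03 m and contact force between fork and burnisher below 0.1 N and linear speed of fork below 0.02 m/s).
It fails at once if the fork pushed the clip with more than 20 N (contact force between fork and clip above 20 N).
It fails at once if the hand touched the clip instead of the fork (contact force between the arm and clip above 0.5 N).
It fails at once if the burnisher was knocked or forced: over 20 N from the fork or over 15 N from the hand (contact force between fork and burnisher above 20 N or contact force between the arm and burnisher above 15 N).
It fails at once if a bystander was moved by more than 25 mm (distance of any of awl, chisel, mallet, paint_jar, wood_pot, spare_wheel from where it was at the start of the episode above 0.025 m).
It also fails if it takes over 72 s, if anything falls off the work surface, if the arm or the gripper's body presses on something with over 40 N, if the wrist force passes 120 N, or if a joint passes its speed limit or range.

## Working session

There is one attempt and no reset: what is moved stays moved. The work goes in short steps, Python scripts to look and compute and a tool call to move; the robot and the scene stay as the last step left them, time stands still between calls to the robot, and variables do not carry over. Pictures are saved under pics/ and viewed, at most 10 in all, crops included, and the job is handed in when it is done.

Besides the shell and the picture viewer there is one more tool, called after "Request:" as name(argument=value, ...) on one line, values as JSON. jog_arm: Moves the arm, as the interface text tells. Its arguments: {"type":"object","properties":{"turn":{"type":"array","items":{"type":"array","items":{"type":"number"}}},"delta_pos":{"type":"array","items":{"type":"array","items":{"type":"number"}}},"gripper":{"type":"array","items":{"type":"number"}},"grip_force":{"type":"number"}},"required":["turn","delta_pos","gripper"]}

```bash
mkdir -p pics
cat > h.py <<'E'
import numpy as np, cv2
from scipy.spatial.transform import Rotation as Rn
from workcell import read_state, vision, ticket
def cam(name, st=None):
    c=vision.calibration(name); f=200/np.tan(np.radians(c['vfov'])/2)
    K=np.array([[f,0,c['cx']],[0,f,c['cy']],[0,0,1]]); d=np.array(c['dist'],float)
    if name=='wrist':
        T=np.eye(4); T[:3,:3]=Rn.from_rotvec(st['tcp_rot']).as_matrix(); T[:3,3]=st['tool_pos']
        M=np.linalg.inv(T@np.array(c['mount'])); R,t=M[:3,:3],M[:3,3]
    else: R,t=np.array(c['R']),np.array(c['t'])
    return K,d,R,t
def ray(cm,uv):
    K,d,R,t=cm; p=cv2.undistortPoints(np.array(uv,float).reshape(-1,1,2),K,d)[:,0]
    return -R.T@t, np.c_[p,np.ones(len(p))]@R
def onz(cm,uv,z):
    o,v=ray(cm,uv); return o+v*((z-o[2])/v[:,2])[:,None]
def proj(cm,X):
    K,d,R,t=cm; return cv2.projectPoints(np.array(X,float).reshape(-1,1,3),cv2.Rodrigues(R)[0],t,K,d)[0][:,0]
def snap(name,fn):
    st=read_state(); im=vision.read_camera(name); cv2.imwrite('pics/'+fn,im[...,::-1]); return cam(name,st),im,st
E
python3 - <<'E'
from h import *
for n in ('top','side'):
    c,im,s=snap(n,n+'0.png'); print(n,-c[2].T@c[3],c[2][2],c[0][0,0])
print(s)
E
```

```text
top [ 0.33314964 -0.02093173  1.49473169] [ 0.14679088 -0.00444771 -0.98915755] 488.6481646455573
side [0.28841816 0.96345977 0.87956168] [ 0.17687842 -0.77128051 -0.61142489] 514.3021070669234
{'time': 0.05, 'q': array([-1.22989633e+00,  2.64734482e-01,  1.60535676e+00,  7.05820047e-06,
        1.27367905e+00, -3.68894679e-02]), 'joint_vel': array([-0.00038475, -0.0001356 , -0.00087034,  0.00017771, -0.00148986,
       -0.00020324]), 'joint_torque': array([ 8.25800598e-04, -5.17023540e+01, -3.68844509e+01, -7.74125988e-05,
        7.07488638e-03, -1.95144956e-06]), 'tool_pos': array([ 0.24875314, -0.62672414,  0.2299839 ]), 'tcp_rot': array([-3.08359651e+00, -5.89499951e-01,  5.07130836e-04]), 'wrist_force': array([-0.59234921, -0.0406738 , -0.4651488 ]), 'torque': array([0.01037167, 0.01679741, 0.01002612]), 'grip_force': 0.0, 'width': 1.0013282390841023}
```

View pics/top0.png

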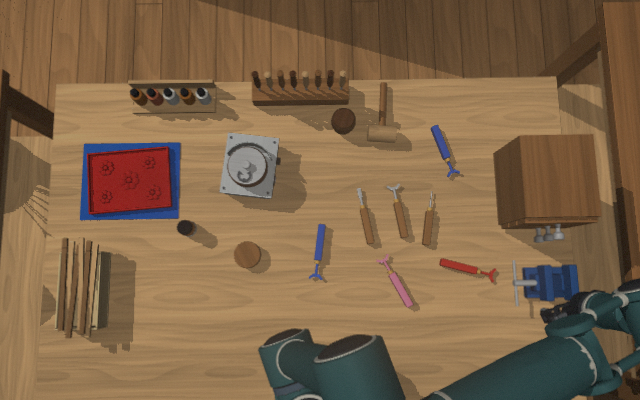

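View pics/side0.png

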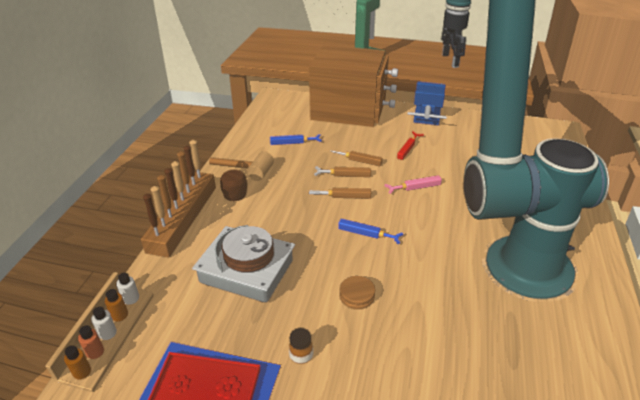

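The top view shows the burnisher near (248,165) and the three wooden tools: chisel (366,215), two-pronged fork (400,212) with its blade at (394,187), and awl (430,218). Next, enlarged crops.

Run:
```python
from h import *
t=cv2.imread('pics/top0.png'); s=cv2.imread('pics/side0.png')
a=cv2.resize(t[125:205,210:290],(480,480),interpolation=cv2.INTER_CUBIC)
b=cv2.resize(t[175:245,375:415],(274,480),interpolation=cv2.INTER_CUBIC)
cv2.imwrite('pics/c1.png',np.hstack([a,b]))
c=cam('top')
hsv=cv2.cvtColor(t,cv2.COLOR_BGR2HSV)
print(onz(c,[[394,187],[404,238],[248,165],[366,215],[430,218]],0.012))
print(onz(c,[[248,165]],0.106))
```

```text
[[ 0.59514857 -0.26468726  0.012     ]
 [ 0.43766648 -0.2889605   0.012     ]
 [ 0.67110281  0.18533312  0.012     ]
 [ 0.50960095 -0.17584668  0.012     ]
 [ 0.49748761 -0.37075985  0.012     ]]
[[0.64967777 0.17225665 0.106     ]]
```

View pics/c1.png

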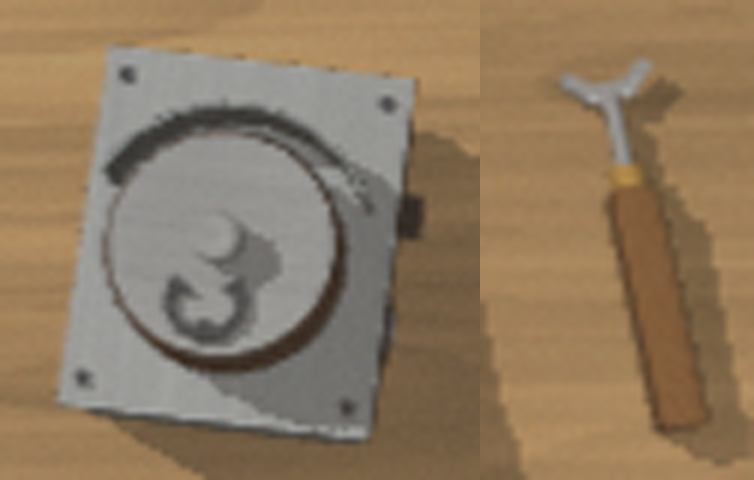

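The crop shows the flange centred near px (247.5,166.7), the spindle head near (247,164.7), and the clip with its mouth facing the spindle near (244.7,175.3). The fork handle runs from (397.8,202.7) to (404.5,237.4).

```bash
cat >> h.py <<'E'
def rel(p,yaw,st=None):
    "tool-frame shift and turn to world TCP p, pointing down, tool x at yaw (rad)"
    st=st or read_state(); R=Rn.from_rotvec(st['tcp_rot']).as_matrix()
    c,s=np.cos(yaw),np.sin(yaw); G=np.array([[c,s,0],[s,-c,0],[0,0,-1.]])
    return (R.T@(np.array(p)-st['tool_pos'])).round(4), Rn.from_matrix(R.T@G).as_rotvec().round(4)
E
python3 - <<'E'
from h import *
c=cam('top')
P=onz(c,[[397.8,202.7],[404.5,237.4]],.024); B=onz(c,[[394,187]],.012)
d=P[0]-P[1]; L=np.linalg.norm(d); u=d/L; yaw=np.arctan2(u[1],u[0])
g=P[0]-.04*u
print(P,L,np.degrees(yaw),g)
print(onz(c,[[247.5,166.7],[244.7,175.3]],.106),onz(c,[[247,164.7]],.1225))
print(vision.calibration('wrist'))
print(rel([g[0]-.02,g[1],.25],yaw))
print(cv2.norm(u))
E
```

```text
[[ 0.54438726 -0.27240974  0.024     ]
 [ 0.43860275 -0.28837024  0.024     ]] 0.10698177632447609 8.579926383135353 [ 0.50483491 -0.2783773   0.024     ]
[[0.64465561 0.17367981 0.106     ]
 [0.61934007 0.18163746 0.106     ]] [[0.64683817 0.1728316  0.1225    ]]
{'vfov': 71.98416308441287, 'cx': 315.9474382554821, 'cy': 199.0100275815884, 'dist': array([-0.04695775,  0.        ,  0.        ,  0.        ,  0.        ]), 'mount': array([[-1.63787680e-04, -9.65085590e-01, -2.61934680e-01,
         6.58872861e-02],
       [ 9.99999916e-01, -2.56194161e-04,  3.18635268e-04,
        -3.87239014e-04],
       [-3.74616442e-04, -2.61934606e-01,  9.65085552e-01,
        -1.42978067e-01],
       [ 0.00000000e+00,  0.00000000e+00,  0.00000000e+00,
         1.00000000e+00]])}
(array([ 0.3479, -0.2368, -0.0194]), array([-2.100e-03,  2.000e-04,  2.281e-01]))
1.0
```

Request:
jog_arm(turn=[[0,0,0],[0,0,0],[0,0,0],[0,0,0],[0,0,0],[0,0,0],[0,0,0],[0,0,0],[0,0,0],[0,0,0],[0,0,0],[0,0,0],[0,0,0],[0,0,0],[0,0,0.114],[0,0,0.114],[0,0,0]], delta_pos=[[0.025,-0.017,-0.001],[0.025,-0.017,-0.001],[0.025,-0.017,-0.001],[0.025,-0.017,-0.001],[0.025,-0.017,-0.001],[0.025,-0.017,-0.001],[0.025,-0.017,-0.001],[0.025,-0.017,-0.001],[0.025,-0.017,-0.001],[0.025,-0.017,-0.001],[0.025,-0.017,-0.001],[0.025,-0.017,-0.001],[0.025,-0.017,-0.001],[0.023,-0.016,-0.006],[0,0,0],[0,0,0],[0,0,0]], gripper=[0.0854,0.0854,0.0854,0.0854,0.0854,0.0854,0.0854,0.0854,0.0854,0.0854,0.0854,0.0854,0.0854,0.0854,0.0854,0.0854,0.0854])

```text
time: 1.52
tool_pos: [0.4852, -0.2778, 0.2499]
tcp_rot: [-3.133, -0.233, 0.001]
wrist_force: [0.8, 0.4, 0.5]
width: 1.002
grip_force: 0.0
```

Run:
```python
from h import *
c,im,s=snap('wrist','w1.png'); print(s['tool_pos'],s['tcp_rot'],s['time'],s['wrist_force'])
```

```text
[ 0.48519412 -0.27783183  0.24988544] [-3.13250161e+00 -2.33101621e-01  9.66415634e-04] 1.5167 [0.8437029  0.36481847 0.45620511]
```

View pics/w1.png

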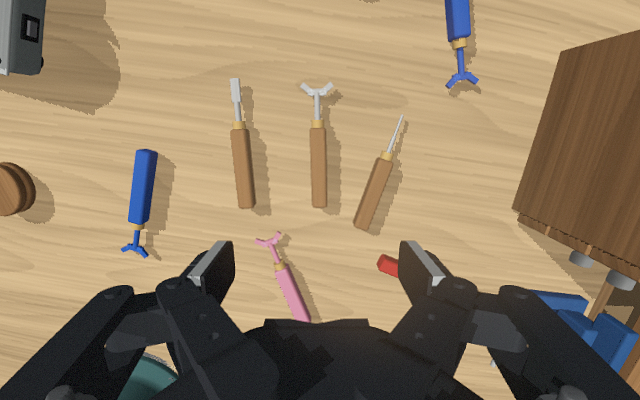

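The wrist view shows the fork upright at column ~318: handle from row ~128 to 207, prongs at rows 82–100. The chisel (242,165) and awl (372,190) stand clear of it.

Run:
```python
from h import *
im=cv2.imread('pics/w1.png'); s=read_state(); c=cam('wrist',s)
hsv=cv2.cvtColor(im,cv2.COLOR_BGR2HSV); 
print(hsv[165,304:336].tolist()); print(hsv[112:134:2,318].tolist()); print(hsv[200:214:2,319].tolist())
b=im.astype(int); m=((hsv[...,1]>105)&(hsv[...,2]<180)&(hsv[...,2]>90)).astype(np.uint8); 
m2=np.zeros_like(m); m2[118:215,300:336]=m[118:215,300:336]
for v in (130,140,160,180,200): x=np.where(m2[v])[0]; print(v,x.min(),x.max(),onz(c,[[x.min(),v],[x.max()+1,v]],.024)[:,:2].round(4).tolist())
y=np.where(m2[:,318])[0]; print(y.min(),y.max())
g=((hsv[...,1]<40)&(hsv[...,2]>120)); ys,xs=np.where(g[75:122,296:342]); ys+=75; xs+=296
for v in range(78,122,2): x=xs[ys==v]; print(v,x.min() if len(x) else 0,x.max() if len(x) else 0,len(x))
```

```text
[[18, 87, 197], [18, 87, 199], [18, 90, 196], [18, 88, 197], [18, 88, 197], [19, 86, 199], [17, 95, 178], [15, 120, 162], [16, 121, 171], [15, 118, 175], [16, 122, 176], [15, 122, 174], [16, 119, 174], [16, 119, 173], [16, 122, 173], [15, 118, 173], [16, 119, 175], [16, 119, 175], [15, 119, 175], [16, 121, 173], [15, 122, 161], [16, 125, 137], [16, 113, 124], [17, 97, 144], [18, 96, 156], [17, 101, 154], [18, 96, 156], [18, 97, 157], [17, 96, 160], [17, 95, 159], [17, 93, 159], [18, 97, 160]]
[[30, 7, 178], [15, 9, 180], [20, 8, 182], [30, 3, 181], [20, 125, 210], [20, 115, 210], [20, 118, 209], [20, 118, 211], [14, 122, 153], [15, 119, 171], [16, 119, 170]]
[[15, 120, 176], [16, 119, 175], [16, 119, 175], [16, 119, 165], [18, 89, 192], [18, 85, 217], [18, 85, 210]]
130 310 325 [[0.5418, -0.2613], [0.545, -0.2819]]
140 310 325 [[0.5291, -0.2632], [0.5323, -0.284]]
160 311 326 [[0.5033, -0.2684], [0.5066, -0.2895]]
180 311 326 [[0.4764, -0.2724], [0.4797, -0.2939]]
200 312 326 [[0.4486, -0.2779], [0.4518, -0.2985]]
128 207
78 0 0 0
80 0 0 0
82 329 330 2
84 302 332 10
86 300 332 17
88 302 330 18
90 304 328 25
92 307 326 20
94 308 325 18
96 314 319 6
98 314 319 6
100 314 319 6
102 314 319 6
104 314 319 6
106 314 319 6
108 314 319 6
110 315 319 5
112 315 319 5
114 314 319 6
116 314 319 6
118 315 319 5
120 0 0 0
```

Run:
```python
from h import *
s=read_state(); c=cam('wrist',s)
P=onz(c,[[318,128],[319.6,208]],.024); S=onz(c,[[317,97],[317.2,118],[316.6,82]],.012)
print(P,S,np.linalg.norm(P[0]-P[1]))
d=S[0]-P[1]; yaw=np.arctan2(d[1],d[0]); d=P[0]-P[1]; print(np.degrees(yaw),np.degrees(np.arctan2(d[1],d[0])))
u=np.array([np.cos(yaw),np.sin(yaw),0]); print('tips->handle', (S[2]-P[0])@u, (S[0]-P[0])@u)
```

```text
[[ 0.5458767  -0.27122157  0.024     ]
 [ 0.43875416 -0.29017113  0.024     ]] [[ 0.58468049 -0.26394348  0.012     ]
 [ 0.55840684 -0.26827768  0.012     ]
 [ 0.6029152  -0.26059903  0.012     ]] 0.10878567370798288
10.189106764928699 10.031621186378047
tips->handle 0.058018063617778566 0.03947930322455219
```

Request:
jog_arm(turn=[[0,0,0],[0,0,0],[0,0,0],[0,0,0],[0,0,0],[0,0,0],[0,0,0],[0,0,-0.028],[0,0,0],[0,0,0],[0,0,0],[0,0,0],[0,0,0],[0,0,0]], delta_pos=[[0.0216,0.0035,0.02],[0,0,0.03],[0,0,0.03],[0,0,0.03],[0,0,0.03],[0,0,0.03],[0,0,0.02],[0,0,0],[0,0,0.015],[0,0,0.015],[0,0,0.01],[0,0,0.01],[0,0,0.005],[0,0,0]], gripper=[0.055,0.055,0.055,0.055,0.055,0.055,0.055,0.055,0.055,0.055,0.055,0.055,0.055,0.055], grip_force=20)

```text
time: 2.73
tool_pos: [0.5058, -0.2785, 0.0038]
tcp_rot: [-3.128, -0.28, 0.003]
wrist_force: [-0.5, 0.9, 0.3]
width: 0.645
grip_force: 0.0
```

Request:
jog_arm(turn=[[0,0,0],[0,0,0],[0,0,0],[0,0,0],[0,0,0],[0,0,0],[0,0,0],[0,0,0]], delta_pos=[[0.001,0,0],[0,0,0],[0,0,0],[0,0,0],[0,0,0],[0,0,0],[0,0,0],[0,0,0]], gripper=[0.04,0.03,0.025,0.02,0.01,0.01,0.01,0.01], grip_force=20)

```text
time: 3.4
tool_pos: [0.5087, -0.2792, 0.0063]
tcp_rot: [3.128, 0.279, 0.002]
wrist_force: [0.2, 1.4, 5.6]
width: 0.252
grip_force: 20.7
```

Request:
jog_arm(turn=[[0,0,0],[0,0,0],[0,0,0],[0,0,0]], delta_pos=[[0,0,0],[0,0,0],[0,0,0],[0,0,0]], gripper=[0.01,0.01,0.01,0.01], grip_force=90)

```text
time: 3.73
tool_pos: [0.509, -0.2794, 0.0066]
tcp_rot: [3.128, 0.279, 0.003]
wrist_force: [-0.2, 0.4, 6.3]
width: 0.236
grip_force: 89.9
```

Request:
jog_arm(turn=[[0,0,0],[0,0,0],[0,0,0],[0,0,0],[0,0,0],[0,0,0],[0,0,0],[0,0,0],[0,0,0],[0,0,0],[0,0,0],[0,0,0],[0,0,0],[0,0,0]], delta_pos=[[0,0,-0.004],[0,0,-0.008],[0,0,-0.012],[0,0,-0.018],[0,0,-0.025],[0,0,-0.025],[0,0,-0.025],[0,0,-0.025],[0,0,-0.025],[0,0,-0.025],[0,0,-0.025],[0,0,-0.02],[0,0,-0.01],[0,0,0]], gripper=[0.01,0.01,0.01,0.01,0.01,0.01,0.01,0.01,0.01,0.01,0.01,0.01,0.01,0.01])

```text
time: 4.9
tool_pos: [0.5093, -0.2796, 0.2562]
tcp_rot: [3.126, 0.279, 0.008]
wrist_force: [1.1, -0.0, -0.7]
width: 0.239
grip_force: 88.7
```

Request:
jog_arm(turn=[[0,0,0],[0,0,0],[0,0,0],[0,0,0],[0,0,0],[0,0,0],[0,0,0],[0,0,0],[0,0,0],[0,0,0],[0,0,0],[0,0,0],[0,0,0],[0,0,0],[0,0,0.07],[0,0,0.07],[0,0,0.07],[0,0,0.07],[0,0,0.07],[0,0,0]], delta_pos=[[0.004,-0.013,0],[0.007,-0.027,0],[0.007,-0.027,0],[0.007,-0.028,0],[0.007,-0.028,0],[0.007,-0.028,0],[0.007,-0.028,0],[0.007,-0.028,0],[0.007,-0.028,0],[0.007,-0.028,0],[0.007,-0.028,0],[0.007,-0.028,0],[0.007,-0.028,0],[0.007,-0.027,0],[0,0,0],[0,0,0],[0,0,0],[0,0,0],[0,0,0],[0,0,0]], gripper=[0.01,0.01,0.01,0.01,0.01,0.01,0.01,0.01,0.01,0.01,0.01,0.01,0.01,0.01,0.01,0.01,0.01,0.01,0.01,0.01])

```text
time: 6.57
tool_pos: [0.5334, 0.1066, 0.2497]
tcp_rot: [3.129, -0.272, -0.007]
wrist_force: [-0.0, 0.0, -0.5]
width: 0.235
grip_force: 88.8
```

Run:
```python
from h import *
c,im,s=snap('wrist','w2.png'); print(s['tool_pos'],s['tcp_rot'],s['time'],s['wrist_force'],s['torque'])
print(proj(c,[[.646,.173,.106]]))
```

```text
[0.53338789 0.10658915 0.24967969] [ 3.12901137 -0.27212349 -0.00706113] 6.5667 [-0.01904176  0.00142892 -0.46608388] [0.02867127 0.00428532 0.01844033]
[[229.48217224  89.03445977]]
```

View pics/w2.png

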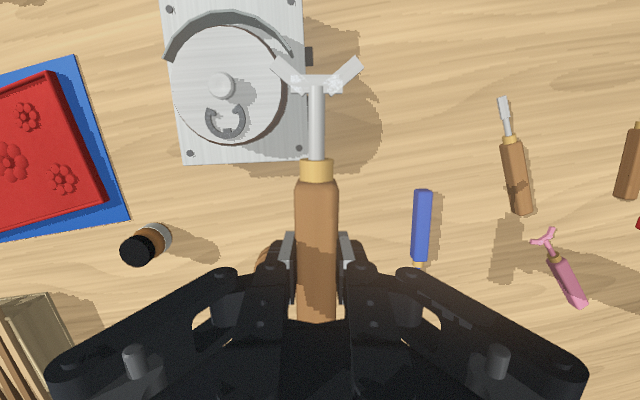

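The wrist view shows the fork straight in the grip (prong tips near (273,62) and (361,64)). Spindle head is near (222,86), and the clip is near (225,121) with its mouth up towards the spindle.

Run:
```python
from h import *
im=cv2.imread('pics/w2.png'); s=read_state(); c=cam('wrist',s)
g=cv2.cvtColor(im,cv2.COLOR_BGR2GRAY)
print(g[100:142:2,198:256:2])
# clip: dark pixels round (225,121)
m=np.zeros_like(g); m[103:142,200:250]=(g[103:142,200:250]<125); n,l,st,ce=cv2.connectedComponentsWithStats(m)
for i in range(1,n): 
    if st[i][4]>20: print(st[i],ce[i])
i=1+np.argmax(st[1:,4]); ys,xs=np.where(l==i)
P=onz(c,np.c_[xs+0.,ys],.110); hull=cv2.convexHull((P[:,:2]*1000).astype(np.float32)); print('clip circ mm',cv2.minEnclosingCircle(hull))
# flange edge radial gradient
cl=cv2.createCLAHE().apply(g)
big=cv2.resize(im[20:160,160:300],(560,560),interpolation=cv2.INTER_CUBIC)
pr=cv2.resize(im[40:110,255:385],(780,420),interpolation=cv2.INTER_CUBIC)
cv2.imwrite('pics/c2.png',big); cv2.imwrite('pics/c3.png',pr)
```

```text
[[206 207 208 205 206 206 207 207 206 206 208 209 193 213 185 167 166 166
  166 168 168 167 167 168 168 171 168 169 166]
 [208 207 206 205 206 204 204 206 206 205 205 205 205 207 206 196 163 165
  167 168 169 169 167 167 168 167 168 200 198]
 [207 205 206 205 204 202 205 204 203 204 203 203 203 202 202 204 203 203
  188 180 118 162 163 162 163 163 195 192 202]
 [200 201 202 201 201 204 200 199 200 200 199 200 200 202 201 201 203 203
  192 125 124  99 168 165 166 199 209 206 205]
 [203 202 204 204 137 127 189 201 206 204 203 203 203 203 203 202 202 197
  145 129 133 132  94 166 162 206 203 204 204]
 [201 200 201 203 119 128 129 102 144 195 203 201 202 202 203 204 206 146
  133 128 137 127 121 172 169 213 207 208 210]
 [204 205 206 206 124 137 138 139 115 158 189 208 210 208 207 208 209 159
  119 108 123 126 128 119 172 168 210 210 211]
 [209 210 209 209 122 139 119 130 122 112 167 203 212 211 210 211 210 212
  202 204 144 123 128  87 172 170 209 207 208]
 [209 209 210 188 123 124  92 158 149 161 167 164 162 208 208 206 207 206
  208 207 211 123 126  99 173 166 209 206 207]
 [205 204 2
[... 865 characters left out ...]
 118 123 125 122 112 145 122 123 121 125 141
  125 127 125  93 169 166 168 207 207 207 207]
 [150 212 209 207 206 207 207 209 126 122 124 127 125 132 124 130 124 125
  130 122 107 172 168 172 208 207 205 207 207]
 [204  91 158 212 208 206 206 207 208 162 117 136 120 122 122 123 129 122
  122 129 172 172 168 173 210 209 210 213 207]
 [210 211 199  97 183 212 209 207 207 208 212 199 148 121 122 134 148 172
  170 170 169 210 178 212 209 212 211 121  85]
 [209 209 213 216 189  83 121 210 215 211 211 210 210 213 216 168 171 171
  165 212 212 211 211 210 199  86  80  80  80]]
[205 104  41  35 296] [225.80405405 126.00675676]
clip circ mm ((620.0235595703125, 183.2407989501953), 20.223968505859375)
```

View pics/c2.png

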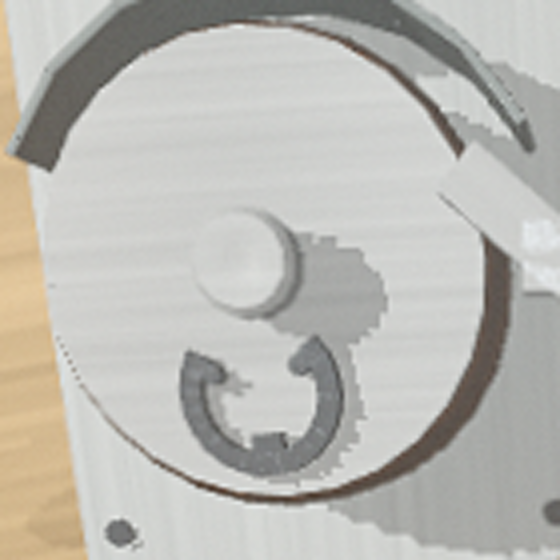

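View pics/c3.png

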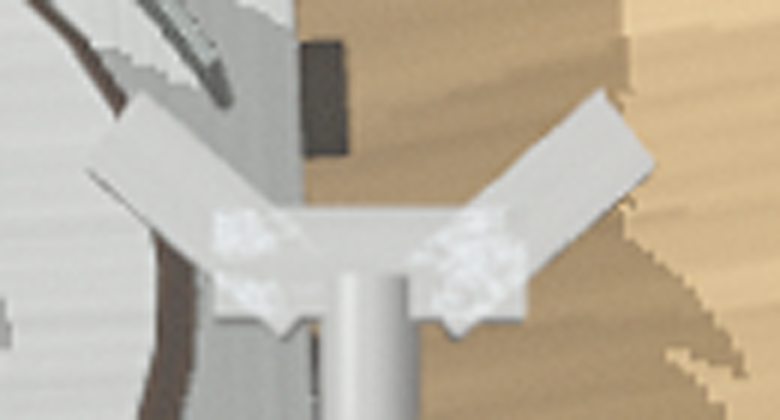

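The first crop puts the spindle head's top disc near crop (244,259), the clip ring centre near (262,392), and the mouth pointing up and slightly left. The second gives the prong outer corners at crop (88,165)/(655,163), the tips at (142,92)/(603,92), and the V floor at y≈207.

Run:
```python
from h import *
s=read_state(); c=cam('wrist',s); R=Rn.from_rotvec(s['tcp_rot']).as_matrix(); T=s['tool_pos']
print('tool z',R[:,2],'tool x',R[:,0],'yaw',np.degrees(np.arctan2(R[1,0],R[0,0])))
def cr(p,o,k): return (np.array(p,float)+.5)/k-.5+np.array(o)
def fit(P): 
    A=np.c_[2*P[:,:2],np.ones(len(P))]; x=np.linalg.lstsq(A,(P[:,:2]**2).sum(1),rcond=None)[0]; return x[:2],np.sqrt(x[2]+x[:2]@x[:2])
fl=cr([[60,340],[130,430],[200,480],[285,495],[350,488],[430,430],[475,330],[485,270],[465,160],[400,70],[330,33],[250,20],[150,55],[85,115]],(160,20),4)
print('flange',fit(onz(c,fl,.106)))
hd=cr([[193,262],[197,285],[211,303],[230,213],[245,208],[208,222]],(160,20),4)
print('head',fit(onz(c,hd,.1215)))
cl=cr([[180,390],[185,357],[190,425],[212,455],[240,471],[265,475],[300,466],[330,437],[344,395],[336,362],[318,335]],(160,20),4)
print('clip',fit(onz(c,cl,.109)))
t=onz(c,cr([[268,440],[257,360]],(160,20),4),.110); print('mouth yaw',np.degrees(np.arctan2(*(t[1]-t[0])[[1,0]])))
# fork in tool frame
K,d,_,_=c; M=np.array(vision.calibration('wrist')['mount'])
p=cr([[88,165],[655,163],[142,92],[603,92],[371,207]],(255,40),6)
q=cv2.undistortPoints(p.reshape(-1,1,2),K,d)[:,0]; v=np.c_[q,np.ones(5)]@M[:3,:3].T; o=M[:3,3]
for z in (-.02,-.014,-.008,-.003): 
    X=o+v*((z-o[2])/v[:,2])[:,None]; print(z,'W',X[1,1]-X[0,1],'tipV',X[2:4,0].mean()-X[4,0],'tip x',X[2:4,0],'V',X[4,0],'yc',X[:2,1].mean(),X[2:4,1].mean())
```

```text
tool z [-4.06996457e-03 -3.39605903e-04 -9.99991660e-01] tool x [ 0.98550384 -0.16960706 -0.0039534 ] yaw -9.765050364483917
flange (array([0.64904447, 0.17621953]), np.float64(0.05506466117246731))
head (array([0.6478645 , 0.17658388]), np.float64(0.012067137770246289))
clip (array([0.62032645, 0.18359927]), np.float64(0.02037450186737495))
mouth yaw -6.074145078478505
-0.02 W 0.03912717472403161 tipV 0.007453525906103681 tip x [0.09364823 0.09364753] V 0.08619435194805972 yc 0.0001355181177542155 0.00020480076254466607
-0.014 W 0.04103617899794147 tipV 0.007817181419459973 tip x [0.09500951 0.09500877] V 0.08719195706071908 yc 0.0001472796541798719 0.00021994258047404631
-0.008 W 0.04294518327185133 tipV 0.008180836932816307 tip x [0.09637079 0.09637001] V 0.08818956217337844 yc 0.0001590411906055248 0.00023508439840342656
-0.003 W 0.044536020166776207 tipV 0.008483883193946565 tip x [0.09750518 0.09750438] V 0.08902089976726124 yc 0.000168842470960235 0.0002477025800112446
```

Request:
jog_arm(turn=[[0,0,0],[0,0,0],[0,0,0],[0,0,0],[0,0,0],[0,0,0.02],[0,0,0.019],[0,0,0],[0,0,0],[0,0,0],[0,0,0],[0,0,0],[0,0,0],[0,0,0],[0,0,0],[0,0,0],[0,0,0]], delta_pos=[[-0.0142,-0.0195,0],[-0.0142,-0.0195,0],[-0.0142,-0.0195,0],[-0.0142,-0.0195,0],[-0.0142,-0.0195,0],[0,0,0],[0,0,0],[0,0,0.02],[0,0,0.025],[0,0,0.025],[0,0,0.025],[0,0,0.02],[0,0,0.012],[0,0,0.008],[0,0,0],[0,0,0],[0,0,0]], gripper=[0.01,0.01,0.01,0.01,0.01,0.01,0.01,0.01,0.01,0.01,0.01,0.01,0.01,0.01,0.01,0.01,0.01])

```text
time: 8.03
tool_pos: [0.4833, 0.2146, 0.1187]
tcp_rot: [-3.123, 0.331, -0.004]
wrist_force: [0.3, -0.1, -1.2]
width: 0.232
grip_force: 88.9
```

Run:
```python
from h import *
s=read_state(); R=Rn.from_rotvec(s['tcp_rot']).as_matrix(); print(s['tool_pos'],s['wrist_force'],R[:,0],R[:,2])
cup=s['tool_pos']+R@[.1087,.0002,-.0045]; print(cup, 'to clip, tool', R.T@(np.array([.6202,.1834,.1105])-cup),'to S',R.T@(np.array([.6485,.1763,.1105])-cup))
```

```text
[0.48327129 0.21458977 0.11873517] [ 0.34744958 -0.05453966 -1.20590835] [ 0.97774818 -0.2097708   0.002172  ] [ 2.40242695e-03  8.43661746e-04 -9.99996758e-01]
[0.58949975 0.19158834 0.12347099] to clip, tool [0.03170661 0.00158345 0.01303779] to S [0.06086626 0.00258903 0.01309979]
```

Request:
jog_arm(turn=[[0,0,0],[0,0,0],[0,0,0],[0,0,0],[0,0,0],[0,0,0],[0,0,0],[0,0,0],[0,0,0]], delta_pos=[[0.01,0.0006,0],[0.01,0.0006,0],[0.004,0,0],[0,0,0],[0,0,0.005],[0,0,0.004],[0,0,0.002],[0,0,0],[0,0,0]], gripper=[0.01,0.01,0.01,0.01,0.01,0.01,0.01,0.01,0.01])

```text
time: 8.78
tool_pos: [0.5046, 0.2081, 0.1057]
tcp_rot: [3.124, -0.331, -0.002]
wrist_force: [0.0, 0.2, -1.5]
width: 0.231
grip_force: 88.9
```

Run:
```python
from h import *
c,im,s=snap('wrist','w3.png'); print(s['tool_pos'],s['wrist_force'],s['tcp_rot'])
cv2.imwrite('pics/c4.png',cv2.resize(im[0:130,210:430,::-1],(792,468),interpolation=cv2.INTER_CUBIC))
```

```text
[0.5045644  0.20805815 0.1057196 ] [ 0.01964583  0.171166   -1.52679882] [ 3.12364951e+00 -3.30762540e-01 -1.73292474e-03]
```

View pics/c4.png

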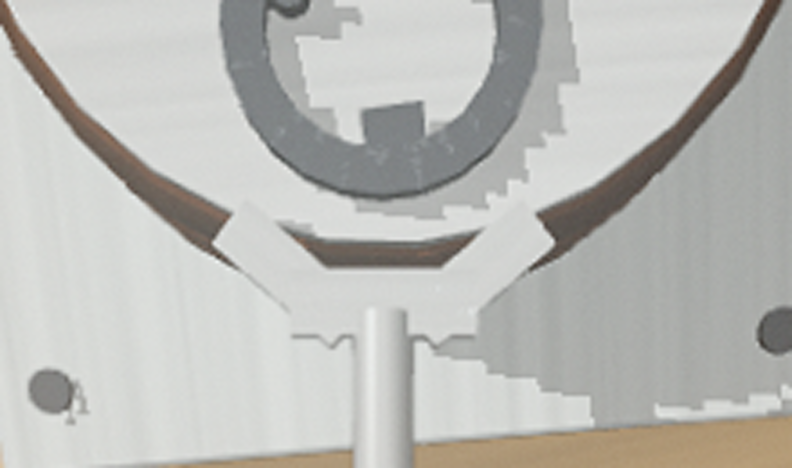

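The crop shows the fork centred (384) on the clip ring (381), with the V floor (y 267) about 10 mm short of the clip's back (y 198) and the prong tips just over the flange edge.

Request:
jog_arm(turn=[[0,0,0],[0,0,0],[0,0,0],[0,0,0],[0,0,0]], delta_pos=[[0.003,0,0],[0.002,0,0.0007],[0,0,0.0007],[0,0,0],[0,0,0]], gripper=[0.01,0.01,0.01,0.01,0.01])

```text
time: 9.25
tool_pos: [0.5101, 0.207, 0.1049]
tcp_rot: [3.124, -0.331, -0.0]
wrist_force: [-0.1, -0.4, -0.7]
width: 0.233
grip_force: 88.9
```

Request:
jog_arm(turn=[[0,0,0],[0,0,0],[0,0,0]], delta_pos=[[0,0,0.0007],[0,0,0],[0,0,0]], gripper=[0.01,0.01,0.01])

```text
time: 9.5
tool_pos: [0.51, 0.207, 0.1041]
tcp_rot: [3.124, -0.331, -0.0]
wrist_force: [0.4, 0.3, -1.0]
width: 0.231
grip_force: 88.9
```

Request:
jog_arm(turn=[[0,0,0],[0,0,0],[0,0,0]], delta_pos=[[0,0,0.0007],[0,0,0],[0,0,0]], gripper=[0.01,0.01,0.01])

```text
time: 9.75
tool_pos: [0.51, 0.2071, 0.1034]
tcp_rot: [3.124, -0.331, -0.0]
wrist_force: [-0.9, 0.2, -1.8]
width: 0.236
grip_force: 88.9
```

Request:
jog_arm(turn=[[0,0,0],[0,0,0],[0,0,0]], delta_pos=[[0,0,0.0006],[0,0,0],[0,0,0]], gripper=[0.01,0.01,0.01])

```text
time: 10.0
tool_pos: [0.5102, 0.2071, 0.103]
tcp_rot: [-3.124, 0.331, -0.0]
wrist_force: [-0.6, 0.7, 0.7]
width: 0.232
grip_force: 88.9
```

Request:
jog_arm(turn=[[0,0,0],[0,0,0],[0,0,0]], delta_pos=[[0,0,0.0006],[0,0,0],[0,0,0]], gripper=[0.01,0.01,0.01])

```text
time: 10.25
tool_pos: [0.5103, 0.2072, 0.1026]
tcp_rot: [-3.124, 0.331, -0.001]
wrist_force: [-1.0, 0.2, 1.5]
width: 0.232
grip_force: 89.2
```

Run:
```python
from h import *
s=read_state(); print(s['tool_pos'],s['wrist_force'],s['torque'],s['tcp_rot'])
```

```text
[0.51025166 0.20715097 0.1026174 ] [-1.04137689  0.16804558  1.51520586] [-0.12136411  0.0413156  -0.01190585] [-3.12387577e+00  3.31227422e-01 -5.30371205e-04]
```

Request:
jog_arm(turn=[[0,0,0],[0,0,0],[0,0,0],[0,0,0],[0,0,0],[0,0,0],[0,0,0],[0,0,0],[0,0,0]], delta_pos=[[0,0,-0.0023],[0,0,0],[0.0015,0,0],[0.0015,0,0],[0.0015,0,0],[0.0015,0,0],[0.0015,0,0],[0,0,0],[0,0,0]], gripper=[0.01,0.01,0.01,0.01,0.01,0.01,0.01,0.01,0.01])

```text
time: 11.0
tool_pos: [0.5177, 0.2055, 0.1046]
tcp_rot: [-3.124, 0.331, -0.0]
wrist_force: [-0.3, 0.2, -1.0]
width: 0.233
grip_force: 88.9
```

Run:
```python
from h import *
c,im,s=snap('wrist','w4.png'); R=Rn.from_rotvec(s['tcp_rot']).as_matrix(); print(s['tool_pos'],s['wrist_force'],s['torque'],R[:,0])
cup=s['tool_pos']+R@[.1087,.0002,-.0053]; print(cup,'to S',R.T@(np.array([.6485,.1763,.1105])-cup))
cv2.imwrite('pics/c5.png',cv2.resize(im[0:130,210:430,::-1],(792,468),interpolation=cv2.INTER_CUBIC))
```

```text
[0.51768312 0.20547093 0.10457583] [-0.30049545  0.2240267  -1.0267703 ] [-0.00138908  0.00677113 -0.0317315 ] [ 9.77757337e-01 -2.09739215e-01  2.26730131e-04]
[0.62392217 0.18247671 0.10990047] to S [ 0.02532679  0.00088436 -0.00059383]
```

View pics/c5.png

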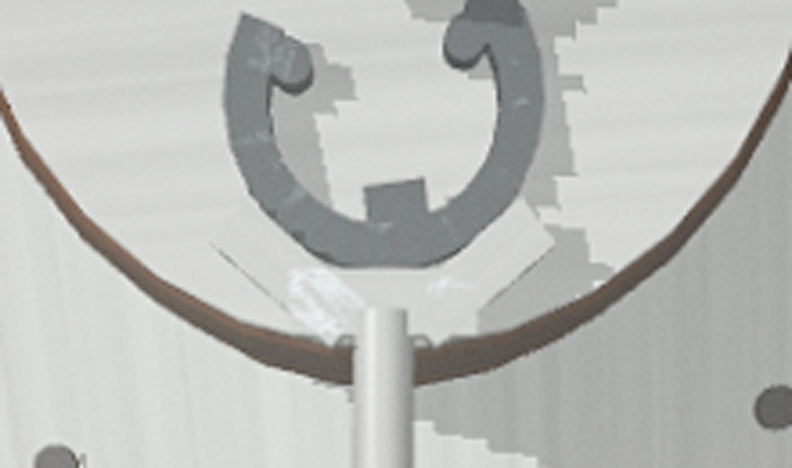

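The clip is now seated in the V, with its back at y≈265 and the jaws at about (290,70) and (465,50). The flange is centred at ~389 against the fork's 384, so the fork needs about 0.8 mm to the right.

Request:
jog_arm(turn=[[0,0,0],[0,0,0],[0,0,0],[0,0,0],[0,0,0],[0,0,0],[0,0,0],[0,0,0],[0,0,0],[0,0,0]], delta_pos=[[0.0015,0.0001,0],[0.0015,0.0001,0],[0.0015,0.0001,0],[0.0015,0.0001,0],[0.0015,0.0001,0],[0.0015,0.0001,0],[0.0015,0.0001,0],[0.0015,0.0001,0],[0,0,0],[0,0,0]], gripper=[0.01,0.01,0.01,0.01,0.01,0.01,0.01,0.01,0.01,0.01])

```text
time: 11.88
tool_pos: [0.5292, 0.2022, 0.1046]
tcp_rot: [-3.124, 0.331, -0.0]
wrist_force: [0.1, -0.0, -1.4]
width: 0.236
grip_force: 88.9
```

Request:
jog_arm(turn=[[0,0,0],[0,0,0],[0,0,0],[0,0,0]], delta_pos=[[0.001,0,0],[0.001,0,0],[0,0,0],[0,0,0]], gripper=[0.01,0.01,0.01,0.01])

```text
time: 12.22
tool_pos: [0.5311, 0.2018, 0.1046]
tcp_rot: [3.124, -0.331, 0.0]
wrist_force: [0.0, -0.1, -1.0]
width: 0.233
grip_force: 88.9
```

Request:
jog_arm(turn=[[0,0,0],[0,0,0],[0,0,0],[0,0,0]], delta_pos=[[0.001,0,0],[0.001,0,0],[0,0,0],[0,0,0]], gripper=[0.01,0.01,0.01,0.01])

```text
time: 12.55
tool_pos: [0.5325, 0.2013, 0.1045]
tcp_rot: [3.124, -0.331, -0.001]
wrist_force: [-1.7, -0.4, 1.3]
width: 0.232
grip_force: 89.1
```

Request:
jog_arm(turn=[[0,0,0],[0,0,0],[0,0,0]], delta_pos=[[0.001,0,0],[0,0,0],[0,0,0]], gripper=[0.01,0.01,0.01])

```text
time: 12.8
tool_pos: [0.5329, 0.2011, 0.1043]
tcp_rot: [3.124, -0.331, -0.003]
wrist_force: [-4.9, 0.5, 1.2]
width: 0.23
grip_force: 89.2
```

Run:
```python
from h import *
c,im,s=snap('wrist','w5.png'); R=Rn.from_rotvec(s['tcp_rot']).as_matrix(); print(s['tool_pos'],s['wrist_force'],s['torque'],R[:,0])
cup=s['tool_pos']+R@[.1087,.0002,-.0053]; print(cup,'to S',R.T@(np.array([.6485,.1763,.1105])-cup))
cv2.imwrite('pics/c6.png',cv2.resize(im[0:130,210:430,::-1],(792,468),interpolation=cv2.INTER_CUBIC))
```

```text
[0.53292454 0.20112315 0.10434868] [-4.88767453  0.45261343  1.22335875] [-0.04371101  0.62387921 -0.13095273] [ 0.97774754 -0.20977567 -0.00197691]
[0.6391747  0.17812615 0.1094339 ] to S [ 0.00949876 -0.00017001 -0.00108499]
```

View pics/c6.png

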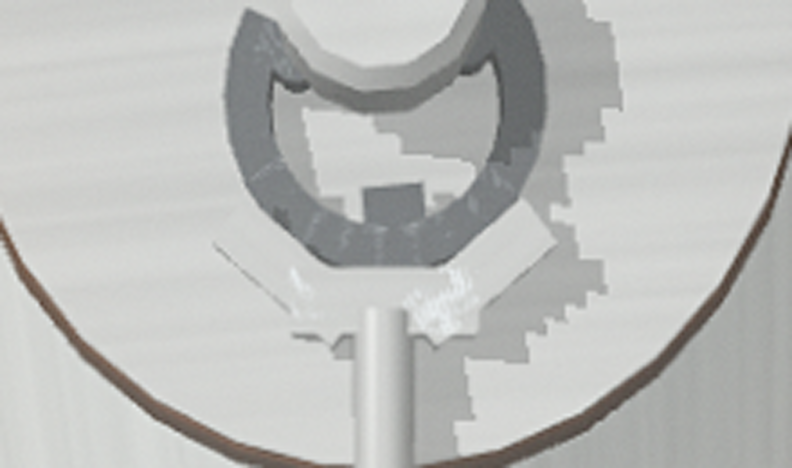

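The jaws meet the groove squarely: head apex at x≈380, fork at 384, and the clip still in the V. I'll keep going in fine steps.

Request:
jog_arm(turn=[[0,0,0],[0,0,0],[0,0,0],[0,0,0]], delta_pos=[[0.0006,0,0],[0.0006,0,0],[0,0,0],[0,0,0]], gripper=[0.01,0.01,0.01,0.01])

```text
time: 13.18
tool_pos: [0.5333, 0.201, 0.1043]
tcp_rot: [3.124, -0.331, -0.006]
wrist_force: [-7.0, 1.3, 3.9]
width: 0.234
grip_force: 89.4
```

Request:
jog_arm(turn=[[0,0,0],[0,0,0],[0,0,0]], delta_pos=[[0.0008,0,0],[0,0,0],[0,0,0]], gripper=[0.01,0.01,0.01])

```text
time: 13.43
tool_pos: [0.5337, 0.2009, 0.1042]
tcp_rot: [3.123, -0.331, -0.007]
wrist_force: [-7.9, 0.5, 4.2]
width: 0.234
grip_force: 89.5
```

Request:
jog_arm(turn=[[0,0,0],[0,0,0],[0,0,0]], delta_pos=[[0.0008,0,0],[0,0,0],[0,0,0]], gripper=[0.01,0.01,0.01])

```text
time: 13.68
tool_pos: [0.534, 0.2008, 0.1042]
tcp_rot: [3.123, -0.331, -0.008]
wrist_force: [-10.8, 1.8, 5.0]
width: 0.232
grip_force: 89.6
```

Request:
jog_arm(turn=[[0,0.005,0],[0,0.005,0],[0,0,0],[0,0,0]], delta_pos=[[0,0,-0.0003],[0,0,-0.0003],[0,0,0],[0,0,0]], gripper=[0.01,0.01,0.01,0.01])

```text
time: 14.02
tool_pos: [0.5343, 0.2007, 0.1041]
tcp_rot: [3.122, -0.331, 0.009]
wrist_force: [-6.2, 0.7, 0.0]
width: 0.232
grip_force: 89.0
```

Run:
```python
from h import *
s=read_state(); R=Rn.from_rotvec(s['tcp_rot']).as_matrix(); print(s['tool_pos'],s['wrist_force'],s['torque'],R[:,0])
cup=s['tool_pos']+R@[.1087,.0002,-.0053]; print(cup,'to S',R.T@(np.array([.6485,.1763,.1105])-cup))
```

```text
[0.53432585 0.20065032 0.10413122] [-6.2150459   0.6730125   0.02448242] [0.20033722 1.00266836 0.04997299] [ 0.97778639 -0.20952903  0.00560076]
[0.64054173 0.17769184 0.11004019] to S [ 0.0080757  -0.00030604 -0.00041498]
```

Request:
jog_arm(turn=[[0,0,0],[0,0,0],[0,0,0]], delta_pos=[[0.0007,0,0],[0,0,0],[0,0,0]], gripper=[0.01,0.01,0.01])

```text
time: 14.27
tool_pos: [0.5344, 0.2006, 0.104]
tcp_rot: [3.122, -0.331, 0.006]
wrist_force: [-7.8, 2.2, 1.2]
width: 0.235
grip_force: 89.2
```

Request:
jog_arm(turn=[[0,0,0],[0,0,0],[0,0,0]], delta_pos=[[0.0007,0,0],[0,0,0],[0,0,0]], gripper=[0.01,0.01,0.01])

```text
time: 14.52
tool_pos: [0.5348, 0.2005, 0.104]
tcp_rot: [3.122, -0.331, 0.005]
wrist_force: [-8.6, 2.1, 2.9]
width: 0.232
grip_force: 89.3
```

Request:
jog_arm(turn=[[0,0,0],[0,0,0],[0,0,0]], delta_pos=[[0.0007,0,0],[0,0,0],[0,0,0]], gripper=[0.01,0.01,0.01])

```text
time: 14.77
tool_pos: [0.5357, 0.2003, 0.1041]
tcp_rot: [3.122, -0.331, 0.006]
wrist_force: [-9.3, 1.2, 1.3]
width: 0.232
grip_force: 89.3
```

Request:
jog_arm(turn=[[0,0,0],[0,0,0],[0,0,0]], delta_pos=[[0.0007,0,-0.0003],[0,0,0],[0,0,0]], gripper=[0.01,0.01,0.01])

```text
time: 15.02
tool_pos: [0.5358, 0.2003, 0.1041]
tcp_rot: [3.122, -0.331, 0.004]
wrist_force: [-9.2, 2.3, 0.7]
width: 0.231
grip_force: 89.2
```

Request:
jog_arm(turn=[[0,0,0],[0,0,0],[0,0,0]], delta_pos=[[0.0006,0,0],[0,0,0],[0,0,0]], gripper=[0.01,0.01,0.01])

```text
time: 15.27
tool_pos: [0.5371, 0.2001, 0.1043]
tcp_rot: [3.122, -0.331, 0.007]
wrist_force: [-8.2, 1.3, -0.3]
width: 0.234
grip_force: 89.1
```

Request:
jog_arm(turn=[[0,0,0],[0,0,0],[0,0,0]], delta_pos=[[0.0006,0,0],[0,0,0],[0,0,0]], gripper=[0.01,0.01,0.01])

```text
time: 15.52
tool_pos: [0.5386, 0.1999, 0.1044]
tcp_rot: [3.122, -0.33, 0.01]
wrist_force: [-4.4, 1.7, -1.2]
width: 0.236
grip_force: 89.0
```

Request:
jog_arm(turn=[[0,0,0],[0,0,0],[0,0,0],[0,0,0]], delta_pos=[[0.0004,0,0],[0.0004,0,0],[0,0,0],[0,0,0]], gripper=[0.01,0.01,0.01,0.01])

```text
time: 15.85
tool_pos: [0.5426, 0.1996, 0.106]
tcp_rot: [3.123, -0.331, 0.02]
wrist_force: [0.7, 0.1, -1.0]
width: 0.239
grip_force: 88.8
```

Request:
jog_arm(turn=[[0,0,0],[0,0,0],[0,0,0],[0,0,0]], delta_pos=[[0.0004,0,0],[0.0004,0,0],[0,0,0],[0,0,0]], gripper=[0.01,0.01,0.01,0.01])

```text
time: 16.18
tool_pos: [0.5426, 0.1994, 0.1059]
tcp_rot: [3.123, -0.331, 0.017]
wrist_force: [-0.7, -0.3, -1.2]
width: 0.235
grip_force: 88.9
```

Request:
jog_arm(turn=[[0,0,0],[0,0,0],[0,0,0],[0,0,0]], delta_pos=[[0.0004,0,0],[0.0004,0,0],[0,0,0],[0,0,0]], gripper=[0.01,0.01,0.01,0.01])

```text
time: 16.52
tool_pos: [0.5428, 0.1992, 0.1054]
tcp_rot: [3.123, -0.331, 0.015]
wrist_force: [0.3, 0.2, -1.2]
width: 0.232
grip_force: 88.8
```

Run:
```python
from h import *
c,im,s=snap('wrist','w6.png'); R=Rn.from_rotvec(s['tcp_rot']).as_matrix(); print(s['tool_pos'],s['wrist_force'],s['torque'],R[:,0])
cup=s['tool_pos']+R@[.1087,.0002,-.0053]; print(cup,'to S',R.T@(np.array([.6485,.1763,.1105])-cup))
cv2.imwrite('pics/c7.png',cv2.resize(im[0:130,210:430,::-1],(792,468),interpolation=cv2.INTER_CUBIC))
```

```text
[0.54282344 0.19918755 0.10544308] [ 0.34223607  0.22290218 -1.17838195] [0.01735967 0.05760234 0.03098721] [ 0.97772142 -0.20967618  0.00983457]
[0.64900898 0.1762117  0.11181187] to S [-5.29060384e-04  2.02448138e-05  1.30672929e-03]
```

View pics/c7.png

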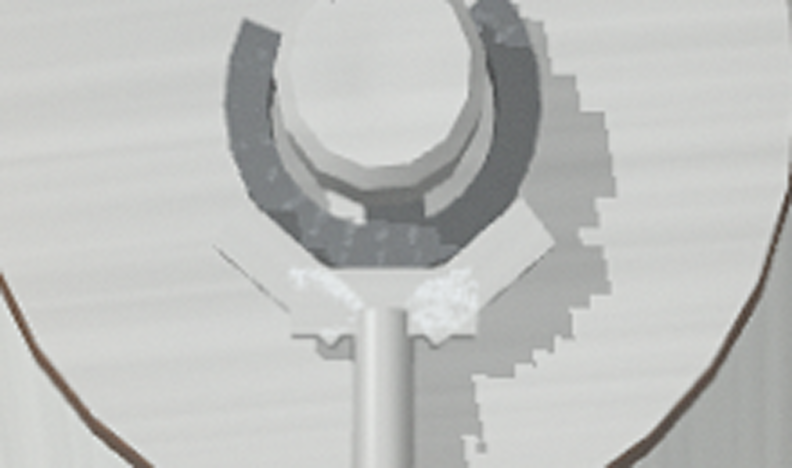

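The clip has snapped around the spindle, with its tine right behind the head, and it is still in the V. I'll lower slightly, then lean on it.

Request:
jog_arm(turn=[[0,0,0],[0,0,0],[0,0,0],[0,0,0]], delta_pos=[[0,0,0.0007],[0.0005,0,0],[0,0,0],[0,0,0]], gripper=[0.01,0.01,0.01,0.01])

```text
time: 16.9
tool_pos: [0.5431, 0.1992, 0.1047]
tcp_rot: [3.123, -0.331, 0.015]
wrist_force: [-1.0, 0.3, -1.2]
width: 0.233
grip_force: 88.8
```

Request:
jog_arm(turn=[[0,0,0],[0,0,0],[0,0,0],[0,0,0]], delta_pos=[[0.0004,0,0],[0.0004,0,0],[0,0,0],[0,0,0]], gripper=[0.01,0.01,0.01,0.01])

```text
time: 17.23
tool_pos: [0.5433, 0.199, 0.1045]
tcp_rot: [3.123, -0.331, 0.013]
wrist_force: [-3.8, 0.9, -0.1]
width: 0.23
grip_force: 88.9
```

Request:
jog_arm(turn=[[0,0,0],[0,0,0],[0,0,0],[0,0,0]], delta_pos=[[0.0004,0,0],[0.0004,0,0],[0,0,0],[0,0,0]], gripper=[0.01,0.01,0.01,0.01])

```text
time: 17.57
tool_pos: [0.5435, 0.199, 0.1044]
tcp_rot: [3.123, -0.331, 0.011]
wrist_force: [-6.8, 1.9, 0.6]
width: 0.23
grip_force: 89.0
```

Request:
jog_arm(turn=[[0,0,0],[0,0,0],[0,0,0],[0,0,0]], delta_pos=[[0.0004,0,0],[0.0004,0,0],[0,0,0],[0,0,0]], gripper=[0.01,0.01,0.01,0.01])

```text
time: 17.9
tool_pos: [0.5436, 0.199, 0.1044]
tcp_rot: [3.123, -0.331, 0.009]
wrist_force: [-9.0, 2.7, 2.0]
width: 0.233
grip_force: 89.2
```

Request:
jog_arm(turn=[[0,0,0],[0,0,0],[0,0,0],[0,0,0]], delta_pos=[[0.0004,0,0],[0.0004,0,0],[0,0,0],[0,0,0]], gripper=[0.01,0.01,0.01,0.01])

```text
time: 18.23
tool_pos: [0.5436, 0.1989, 0.1042]
tcp_rot: [3.123, -0.331, 0.007]
wrist_force: [-9.9, 2.8, 3.5]
width: 0.233
grip_force: 89.3
```

Request:
jog_arm(turn=[[0,0.004,0],[0,0,0],[0,0,0],[0,0,0],[0,0,0]], delta_pos=[[0,0,0],[0.0004,0,0],[0.0004,0,0],[0,0,0],[0,0,0]], gripper=[0.01,0.01,0.01,0.01,0.01])

```text
time: 18.65
tool_pos: [0.5437, 0.1988, 0.104]
tcp_rot: [3.122, -0.331, 0.011]
wrist_force: [-12.2, 3.5, 2.7]
width: 0.234
grip_force: 89.3
```

Request:
jog_arm(turn=[[0,0,0],[0,0,0],[0,0,0],[0,0,0]], delta_pos=[[0.0004,0,0],[0.0004,0,0],[0,0,0],[0,0,0]], gripper=[0.01,0.01,0.01,0.01])

```text
time: 18.98
tool_pos: [0.5438, 0.1988, 0.1038]
tcp_rot: [3.122, -0.331, 0.008]
wrist_force: [-13.1, 3.9, 3.6]
width: 0.23
grip_force: 89.5
```

Request:
jog_arm(turn=[[0,0.002,0],[0,0,0],[0,0,0],[0,0,0],[0,0,0],[0,0,0]], delta_pos=[[0,0,0],[0.0003,0,0],[0.0003,0,0],[0,0,0],[0,0,0],[0,0,0]], gripper=[0.01,0.01,0.01,0.01,0.01,0.01])

```text
time: 19.48
tool_pos: [0.5438, 0.1988, 0.1037]
tcp_rot: [3.122, -0.331, 0.01]
wrist_force: [-15.2, 4.7, 3.5]
width: 0.231
grip_force: 89.5
```

Run:
```python
from h import *
s=read_state(); R=Rn.from_rotvec(s['tcp_rot']).as_matrix(); print(s['tool_pos'],s['wrist_force'],s['torque'],R[:,0])
print(s['tool_pos']+R@[.1087,.0002,-.0053])
```

```text
[0.54383467 0.1987681  0.1036932 ] [-15.22566022   4.73782046   3.50899442] [0.71369939 2.01475479 0.08776506] [ 0.97776211 -0.2096192   0.00640718]
[0.65004421 0.17580305 0.10968989]
```

Request:
jog_arm(turn=[[0,0,0],[0,0,0],[0,0,0],[0,0,0],[0,0,0],[0,0,0],[0,0,0],[0,0,0],[0,0,0],[0,0,0],[0,0,0],[0,0,0],[0,0,0],[0,0,0],[0,0,0],[0,0,0]], delta_pos=[[-0.001,0,0],[-0.001,0,0],[-0.001,0,0],[-0.002,0,0],[-0.003,0,0],[-0.005,0,0],[-0.008,0,0],[-0.012,0,0],[-0.015,0,0],[-0.015,0,0],[0,0,-0.02],[0,0,-0.03],[0,0,-0.03],[0,0,-0.03],[0,0,-0.03],[0,0,0]], gripper=[0.01,0.01,0.01,0.01,0.01,0.01,0.01,0.01,0.01,0.01,0.01,0.01,0.01,0.01,0.01,0.01])

```text
time: 20.82
tool_pos: [0.4879, 0.2133, 0.2518]
tcp_rot: [-3.12, 0.33, -0.043]
wrist_force: [0.8, 0.3, -0.1]
width: 0.237
grip_force: 88.9
```

Run:
```python
from h import *
c,im,s=snap('top','t2.png'); R=Rn.from_rotvec(s['tcp_rot']).as_matrix(); print(s['tool_pos'],s['wrist_force'],R[:,0])
g=cv2.cvtColor(im,cv2.COLOR_RGB2GRAY); print(g[152:180,232:262])
```

```text
[0.48791469 0.21330756 0.25175608] [ 0.80707565  0.33786201 -0.14376041] [ 0.97745545 -0.20942901  0.02683903]
[[ 88 127 150 155 158 158 156 158 156 158 160 160 161 161 160 160 158 161
  160 160 157 162 158 158 158 160 159 147  95  84]
 [101 139 156 158 158 155 155 157 155 157 155 158 157 156 156 157 159 160
  161 160 159 161 163 161 162 161 164 161 145  94]
 [132 151 155 153 151 153 153 154 153 152 154 157 155 156 156 157 159 160
  158 159 156 157 159 159 161 163 163 161 160 141]
 [155 158 156 154 155 155 154 153 152 152 154 152 152 153 152 153 154 155
  157 155 157 156 160 159 161 160 162 157 160 160]
 [158 156 157 155 156 155 155 155 153 154 154 155 154 154 156 154 156 156
  156 154 157 155 154 158 157 155 159 158 158 160]
 [159 157 156 157 156 156 156 155 153 154 153 157 155 155 154 154 155 152
  155 156 156 157 157 158 156 156 159 156 157 156]
 [155 156 155 155 154 155 154 155 156 155 155 157 159 157 158 156 159 157
  158 156 158 157 159 159 158 155 157 158 156 156]
 [155 156 154 155 154 156 156 154 154 156 155 155 153 153 155 156 156 157
  158 158 158 163 159 160 157 161 159 16
[... 1811 characters left out ...]
161 161 163 162 162 163
  163 162 161 160 163 159 160 159 161 159 158 159]
 [158 160 160 158 159 159 160 160 161 161 159 157 160 159 160 163 161 161
  162 163 163 162 160 162 161 160 161 160 160 156]
 [159 160 163 159 159 159 160 160 158 159 159 160 160 161 159 162 161 162
  159 162 164 161 160 160 162 161 161 161 160 147]
 [130 163 159 159 158 161 162 159 161 163 161 159 161 161 162 159 163 157
  160 159 162 162 162 163 163 161 160 162 151  85]
 [ 92 144 159 161 162 161 160 163 161 160 159 160 162 160 164 162 162 165
  162 162 162 164 159 161 162 159 161 152  84  55]
 [ 93  91 136 158 157 160 156 159 161 159 160 162 162 161 162 163 163 160
  160 162 160 158 160 159 163 162 150  86  57  51]]
```

Request:
jog_arm(turn=[[0,-0.027,0],[0,0,0],[0,0,0],[0,0,0],[0,0,0],[0,0,0],[0,0,-0.039],[0,0,0],[0,0,0]], delta_pos=[[0,0,0],[0.0134,0.019,0],[0.0134,0.019,0],[0.0134,0.019,0],[0.0134,0.019,0],[0.0134,0.019,0],[0,0,0],[0,0,0],[0,0,0]], gripper=[0.01,0.01,0.01,0.01,0.01,0.01,0.01,0.01,0.01])

```text
time: 21.62
tool_pos: [0.5292, 0.1044, 0.2408]
tcp_rot: [-3.129, 0.273, 0.024]
wrist_force: [-0.7, 0.3, -1.7]
width: 0.235
grip_force: 88.8
```

Run:
```python
from h import *
c,im,s=snap('wrist','w7.png'); R=Rn.from_rotvec(s['tcp_rot']).as_matrix(); print(s['tool_pos'],s['wrist_force'],R[:,0])
g=cv2.cvtColor(im,cv2.COLOR_RGB2GRAY)
def fit(P): 
    A=np.c_[2*P[:,:2],np.ones(len(P))]; x=np.linalg.lstsq(A,(P[:,:2]**2).sum(1),rcond=None)[0]; return x[:2],np.sqrt(x[2]+x[:2]@x[:2])
S=np.array([.6485,.1763])
# radial profiles about S in world: clip outer edge at z=.109 (left/near side), flange edge at z=.106
for nm,z,lo,hi in (('clip',.109,.016,.026),('flange',.106,.048,.062)):
    P=[]
    for a in np.radians(np.arange(0,360,10)):
        r=np.arange(lo,hi,.00025); X=np.c_[S[0]+r*np.cos(a),S[1]+r*np.sin(a),r*0+z]
        u=proj(c,X).astype(np.float32); v=cv2.remap(g,u[:,0][None],u[:,1][None],cv2.INTER_LINEAR)[0].astype(float)
        d=v[4:]-v[:-4]
        i=np.argmax(d if nm=='clip' else -d); 
        if abs(d[i])>25: P.append((*X[i+2,:2],np.degrees(a),r[i+2]))
    P=np.array(P); 
    for _ in range(4):
        ce,rr=fit(P); e=abs(np.linalg.norm(P[:,:2]-ce,axis=1)-rr); k=e<max(.0012,np.median(e)*2); P=P[k]
    print(nm,ce,rr,len(P),e.mean(),P[:,2].astype(int).tolist())
```

```text
[0.52917632 0.10439799 0.24080689] [-0.73567244  0.33431632 -1.71476167] [ 0.9847788  -0.17311124 -0.0155951 ]
clip [0.6488455  0.17632961] 0.02048427379917901 26 0.00021631217016659024 [50, 59, 70, 80, 90, 100, 110, 119, 130, 140, 150, 160, 170, 180, 190, 200, 210, 220, 230, 239, 250, 260, 270, 280, 290, 300]
flange [0.64880258 0.17682175] 0.05470151327236756 29 0.00019377439444748403 [0, 10, 20, 29, 40, 50, 110, 130, 140, 150, 160, 170, 180, 190, 200, 210, 220, 230, 239, 250, 260, 280, 290, 300, 310, 320, 330, 340, 350]
```

The clip fit (0.6488, 0.1763) agrees with the flange centre to within 0.5 mm, so it is home. Now I'll carry the fork back to its free spot on the bench.

Request:
jog_arm(turn=[[0,0,0],[0,0,0],[0,0,0],[0,0,0],[0,0,0],[0,0,0],[0,0,0],[0,0,0],[0,0,0],[0,0,0],[0,0,0],[0,0,0],[0,0,-0.07],[0,0,-0.07],[0,0,-0.07],[0,0,-0.07],[0,0,-0.07],[0,0,0],[0,0,0],[0,0,0]], delta_pos=[[0.002,0.016,0],[0.004,0.033,0],[0.004,0.033,0],[0.004,0.033,0],[0.004,0.033,0],[0.004,0.033,0],[0.004,0.033,0],[0.004,0.033,0],[0.004,0.033,0],[0.004,0.033,0],[0.004,0.033,0],[0.004,0.033,0],[0,0,0],[0,0,0],[0,0,0],[0,0,0],[0,0,0],[0,0,0],[0,0,0],[0,0,0]], gripper=[0.01,0.01,0.01,0.01,0.01,0.01,0.01,0.01,0.01,0.01,0.01,0.01,0.01,0.01,0.01,0.01,0.01,0.01,0.01,0.01])

```text
time: 23.33
tool_pos: [0.5109, -0.2759, 0.2421]
tcp_rot: [-3.126, -0.277, 0.017]
wrist_force: [-0.4, -1.0, -1.1]
width: 0.233
grip_force: 88.9
```

Run:
```python
from h import *
c,im,s=snap('wrist','w8.png'); R=Rn.from_rotvec(s['tcp_rot']).as_matrix(); print(s['tool_pos'],s['wrist_force'],R[:,0],R[:,2]); print(rel([.507,-.279,.03],np.radians(10)))
```

```text
[ 0.51085624 -0.27588063  0.24208653] [-0.40702379 -0.98589209 -1.05335413] [ 0.9843652   0.17581584 -0.0106747 ] [-0.01134493  0.00280737 -0.9999317 ]
(array([-0.0021,  0.0032,  0.2122]), array([-0.0046,  0.0105,  0.0024]))
```

Request:
jog_arm(turn=[[-0.005,0.0105,0.002],[0,0,0],[0,0,0],[0,0,0],[0,0,0],[0,0,0],[0,0,0],[0,0,0],[0,0,0],[0,0,0],[0,0,0],[0,0,0]], delta_pos=[[0,0,0],[-0.002,0.003,0.02],[0,0,0.03],[0,0,0.03],[0,0,0.03],[0,0,0.03],[0,0,0.025],[0,0,0.02],[0,0,0.015],[0,0,0.01],[0,0,0],[0,0,0]], gripper=[0.01,0.01,0.01,0.01,0.01,0.01,0.01,0.01,0.01,0.01,0.01,0.01])

```text
time: 24.38
tool_pos: [0.5093, -0.2799, 0.0324]
tcp_rot: [3.129, 0.275, -0.0]
wrist_force: [0.2, -0.8, -2.0]
width: 0.23
grip_force: 88.9
```

Run:
```python
from h import *
s=read_state(); R=Rn.from_rotvec(s['tcp_rot']).as_matrix(); print(s['tool_pos'],s['wrist_force'],s['torque'],R[:,0],R[:,2])
```

```text
[ 0.50933912 -0.27990178  0.0323598 ] [ 0.16139711 -0.81055418 -1.97451257] [-0.0045996  -0.04653919  0.01205872] [ 9.84652789e-01  1.74524708e-01 -1.07192733e-04] [-3.94754385e-05 -3.91481094e-04 -9.99999923e-01]
```

Level. Down to contact.

Request:
jog_arm(turn=[[0,0,0],[0,0,0],[0,0,0],[0,0,0],[0,0,0],[0,0,0]], delta_pos=[[0,0,0.008],[0,0,0.008],[0,0,0.005],[0,0,0.003],[0,0,0],[0,0,0]], gripper=[0.01,0.01,0.01,0.01,0.01,0.01])

```text
time: 24.88
tool_pos: [0.5093, -0.2799, 0.0082]
tcp_rot: [3.129, 0.276, -0.0]
wrist_force: [-1.0, -0.8, -1.9]
width: 0.229
grip_force: 88.9
```

Request:
jog_arm(turn=[[0,0,0],[0,0,0],[0,0,0],[0,0,0]], delta_pos=[[0,0,0.001],[0,0,0.001],[0,0,0],[0,0,0]], gripper=[0.01,0.01,0.01,0.01])

```text
time: 25.22
tool_pos: [0.5096, -0.2801, 0.0067]
tcp_rot: [3.128, 0.276, 0.001]
wrist_force: [-0.6, 0.4, -1.0]
width: 0.237
grip_force: 89.0
```

Request:
jog_arm(turn=[[0,0,0],[0,0,0],[0,0,0],[0,0,0]], delta_pos=[[0,0,0.0006],[0,0,0],[0,0,0],[0,0,0]], gripper=[0.01,0.01,0.01,0.01], grip_force=30)

```text
time: 25.55
tool_pos: [0.5097, -0.2801, 0.0066]
tcp_rot: [3.128, 0.276, 0.001]
wrist_force: [-3.0, 1.8, 5.6]
width: 0.234
grip_force: 89.7
```

Request:
jog_arm(turn=[[0,0,0],[0,0,0],[0,0,0],[0,0,0],[0,0,0],[0,0,0],[0,0,0],[0,0,0],[0,0,0],[0,0,0],[0,0,0],[0,0,0],[0,0,0],[0,0,0]], delta_pos=[[0,0,0],[0,0,0],[0,0,0],[0,0,0],[0,0,0],[0,0,0],[0,0,0],[0,0,-0.005],[0,0,-0.01],[0,0,-0.02],[0,0,-0.03],[0,0,-0.03],[0,0,-0.03],[0,0,0]], gripper=[0.022,0.025,0.03,0.035,0.045,0.055,0.055,0.055,0.055,0.055,0.055,0.055,0.055,0.055])

```text
time: 26.72
tool_pos: [0.514, -0.2826, 0.1396]
tcp_rot: [3.121, 0.275, 0.018]
wrist_force: [1.2, 0.1, 0.4]
width: 0.645
grip_force: 0.0
```

Run:
```python
from h import *
c,im,s=snap('wrist','w9.png'); print(s['tool_pos'],s['time'],s['width'],s['grip_force'])
hsv=cv2.cvtColor(im,cv2.COLOR_RGB2HSV)
m=((hsv[...,1]>105)&(hsv[...,2]<180)&(hsv[...,2]>90)&(hsv[...,0]<20)).astype(np.uint8)
n,l,st,ce=cv2.connectedComponentsWithStats(m)
for i in range(1,n):
    if st[i][4]>300: print(st[i],ce[i],onz(c,[ce[i]],.024))
```

```text
[ 0.51402274 -0.28263765  0.13960473] 26.7167 0.6454093730825319 0.0
[  555    66    85   265 12251] [610.63447882 217.3608685 ] [[ 0.54537351 -0.59788014  0.024     ]]
[ 188  147   32  117 2226] [203.76909254 207.96765499] [[ 0.48311798 -0.17681138  0.024     ]]
[ 301  148   22  116 2239] [311.79187137 208.64761054] [[ 0.50078445 -0.28175506  0.024     ]]
[373 195  38  50 974] [391.87166324 220.49075975] [[ 0.50232857 -0.36273554  0.024     ]]
[353 248  21  47 477] [362.40251572 277.66037736] [[ 0.4348462  -0.34756272  0.024     ]]
[420 337  40  24 317] [435.93375394 348.4384858 ] [[ 0.35721216 -0.45413803  0.024     ]]
```

The fork is on the bench at (0.501, -0.282), its handle clear of the open fingers and the chisel and awl where they were. I'm handing in.

```bash
python3 -c "
from h import *
print(ticket.finish_job())"
```

```text
the job is handed in; nothing more can be done
None
```

The job is handed in, with no verdict shown: the clip is home in the groove to about 0.5 mm by the wrist camera, leaned on at about 16 N, and the fork was lowered and released on the bench clear of the burnisher. I viewed 11 pictures, one over your limit of 10.

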